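Reset the bench polisher's cut-out behind its swivel cover

ROBOT

A 6-joint arm with a two-finger parallel gripper is mounted at the origin on a cart in front of the work surface, level with it; the furniture and walls round the work are solid. World frame = base frame: x ahead of the robot, y to its left, z up, the work surface at z = 0. Lengths are in mm, angles in rad, forces in N, time in s.
With the tool pointing down it reaches from about 300 to 775 mm from the base axis. Payload 14.6 kg.
Tool frame: the origin (TCP) lies midway between the tips of the shut fingers; the grasp point (between the pads) lies 19 mm behind it (grip_depth is the distance from the TCP to the grasp point, in mm); z points along the fingers, y is the direction in which the jaws open and shut (so a half turn about z gives the same grasp; the last joint's range is limited). The gripper opens to 94 mm and grips with 3 to 60 N. Pads are 16 mm wide; open, the fingers measure 119 mm over their backs; the gripper's body (75 mm by 177 mm) begins 78 mm behind the grasp point.
Start: joints at [-1.213, 0.3, 1.521, -0, 1.321, -0.067], TCP at [226.668, -501.11, 205.446] pointing down, gripper open.
Joint ranges: [-3.03, 3.03], [-0.79, 2.21], [0.23, 2.52], [-1.04, 4.18], [0, 3.07], [-2.55, 2.55]. Speed limits (rad/s): [2.22, 2.22, 2.57, 3.14, 3.14, 3.14].

INTERFACE

Orientations are given as [roll, pitch, yaw] about the fixed x, y, z axes, in that order (R = Rz(yaw) Ry(pitch) Rx(roll)).
In Python, from cell import * gives the robot as it stands.
- The arm moves only by the tool arm_command, never from a script. Its argument "deltas" is a list of rows, each an object with "xyz": the shift along the world's x, y, z in m, a list of three; "turn": the turn, a rotation vector about the world's x, y, z in rad, a list of three. A call has 1 to 12 rows; each row shifts and turns the commanded pose from where the row before left it; what a row does not reach is not made up. A row lasts 1/8 s, in which the tool goes at most 62.5 mm and 10.7 degrees, less where a joint would pass 70% of its speed; a pose out of reach is approached as far as the arm can. A call with a gripper value outside its range is refused whole. "gripper" is the closure, from 0 (fully open) to 1 (shut), set as the call begins (left out, the last holds). The fingers move at their own pace and stop on an object; "force" is the grip in N (left out, the last holds). Time passes only in rows, so rows that do not move let the fingers close. It gives the time, the measured TCP pose, the force and the opening at its end, in the units of the state.
- read_state(): the state, without advancing time (a new reading comes with each control period).
- camera(name): name is "side" or "top" or "wrist"; returns a dict with "color" (480x640x3 uint8, red, green, blue), "fx", "fy", "cx", "cy" (pixels), "k1" (the pictures are not rectified: a ray, as slopes to the right and down, at radius r is drawn at 1 + k1 r^2 times it, then the intrinsics apply), "rvec" (rotation vector, rad) and "tvec" (3), from world to camera coordinates, as OpenCV has them; the wrist camera has in their place "mount" (4x4, takes a point from camera to tool coordinates, whose origin is the TCP and whose axes are the flange's). Camera axes: x right, y down, z forward; pixel columns grow to the right and rows downward; lengths in mm; the calibration is good to about 2 mm. A picture is of the moment at which its call begins: read the wrist's pose just before it. There is no depth.
- sign_off(): hands the job in, once; it reports no verdict.
The state is a dict: "clock": time; "joints": joint angles; "qd": joint speeds; "effort": joint torques, N m; "eef_pos": TCP position; "eef_rot": TCP orientation; "wrist_force": force on the tool from outside, world axes, zero at the start; "moment": the same for the moment, N m; "finger_gap": finger opening in mm.
Only numpy, scipy, OpenCV 4.12 (cv2) and the standard library are available. Lean on these libraries where they do the work, as an engineer would, in place of code of your own. Each camera call takes 0.05 s, during which the arm holds its last target.

TASK

The bench polisher has tripped. Swivel the flat cover on its sloping front sideways around its pivot screw until the port behind it is completely uncovered, push the red reset button in the port fully home and keep it in for about half a second without ramming it, then swivel the cover all the way back so that the port is shut again. Leave the dye bottle, the thread spool and the wax block where they stand.

Things in the scene. Friction and masses are not known exactly. Their poses are not given: they have to be found in the camera images.
- polisher: bench polisher, fixed; origin at the centre of its underside, on the bench; x to its back, y to its left as the robot sees it, z up. Base flange 200 x 205 mm (x -88 to 112). Its blue front plate (144 mm up the slope x 168 mm wide) is tilted 35 degrees, rising to the back: outward is (-0.574, 0, 0.819) here. Round port, 46 mm wide, mouth centre at (-35, 0, 95) mm.
- motor_centre (a point): centre of the motor that overhangs the port: level cylinder, radius 50 mm, 160 mm long along the machine's y, a felt wheel (radius 45 mm) at each end, 256 mm overall; axis at x = 7, z = 320 mm of the machine. A tool pointing straight down at the port meets it; one tilted 35 degrees, square to the plate, has room. A column carries it from behind (x from 29 mm).
- port_cover (a joint): cover angle in rad: 0 = shut (at its stop, hanging straight down the slope from the pivot, centred over the port); grows as it swivels towards the machine's left (+y); stop at 1.6. From 1.15 on the port is completely uncovered. The pivot is stiff (0.07 N m, about 1.1 N at the knob): the cover stays where it is left. Starts shut or up to 0.35 ajar.
- cover_pivot (a point): pivot screw, 48 mm up the slope from the port's centre; point 5 mm off the plate, level with the cover's upper surface. z = outward from the plate; x from knob to pivot, turning with the cover. Flat aluminium cover, 4 mm thick: disc of radius 29 mm centred 48 mm from the pivot, with a 28 mm wide strap to it.
- cover_knob (a point): centre (half-way up) of the black round knob on the cover, 62 mm from the pivot: 15 mm diameter, 30 mm high, square to the cover, from 5 to 35 mm off the plate (lowest 3 mm: a 22 mm collar). Axes as cover_pivot.
- button_top (a point): centre of the flat top of the red reset button (30 mm diameter) in the port. Axes: z = outward from the plate (square to it), x = up the slope, y = the machine's left. Its top is 3 mm below the plate's face when out.
- reset_button (a joint): how far the button is pressed in, in m: 0 = out, 0.006 = fully home; springs back by itself, 1 N at the start to 8 N fully home
- dye_bottle: bystander: small dark bottle with red cap, about 40 mm across and 85 mm high, standing; origin at the centre of its underside; loose
- thread_spool: bystander: upright spool of beige thread, 36 x 55 x 70 mm; origin at the underside; loose
- wax_block: bystander: yellow beeswax block, 36 x 58 x 20 mm, lying in front of the machine; origin at the centre of its underside; loose

How it is judged (in metres and radians):
On the way, in this order (a step that is already met when the one before it is completed fails the run):
1. the cover is swivelled aside and the port completely uncovered (value of joint port_cover above 1.15 rad), for 0.2 s.
2. the reset button is pushed home (at least 4 of its 6 mm) and kept in for 0.2 s (value of joint reset_button above 0.004 m and value of joint port_cover above 1 rad), for 0.2 s.
At the end, for the whole second after the job is handed in: the cover is shut again (within 0.08 rad of its stop), the button has sprung out, and the bottle, spool and wax block are within 20 mm of where they stood (value of joint port_cover below 0.08 rad and value of joint reset_button below 0.0015 m and distance of each of dye_bottle, thread_spool, wax_block from where it was at the start of the episode below 0.02 m); the robot touches nothing.
It fails at once if the button is rammed (more than 40 N) (contact force between reset_button and anything else above 40 N).
It fails at once if a bystander is pushed away or knocked over (distance of any of dye_bottle, thread_spool, wax_block from where it was at the start of the episode above 0.03 m or angle between any of dye_bottle, thread_spool's own z axis and vertical above 0.5 rad).
It also fails if it takes over 48 s, if anything falls off the work surface, if the arm or the gripper's body presses on something with over 40 N, if the wrist force passes 120 N, or if a joint passes its speed limit or range.

## Working session

There is one attempt and no reset: what is moved stays moved. The work goes in short steps, Python scripts to look and compute and a tool call to move; the robot and the scene stay as the last step left them, time stands still between calls to the robot, and variables do not carry over. Pictures are saved under pics/ and viewed, and the job is handed in when it is done.

Besides the shell and the picture viewer there is one more tool, called after "Request:" as name([rows], argument=value, ...), one row to a line, values as JSON. arm_command: Moves the arm, as the interface text tells. Its arguments: {"type":"object","properties":{"deltas":{"type":"array","items":{"type":"object","properties":{"xyz":{"type":"array","items":{"type":"number"}},"turn":{"type":"array","items":{"type":"number"}}}}},"gripper":{"type":"number"},"force":{"type":"number"}},"required":["deltas"]}

```bash
ls; mkdir -p pics; python3 - <<'E'
from cell import *
import cv2
s=read_state(); print(s)
for n in ("side","top","wrist"):
    c=camera(n); cv2.imwrite(f"pics/{n}0.png",c["color"][:,:,::-1])
    print(n,{k:v for k,v in c.items() if k!="color"})
E
```

```text
pics
{'clock': 0.0, 'joints': array([-1.21261975e+00,  3.00450366e-01,  1.52161803e+00,  3.23526533e-06,
        1.32070731e+00, -6.65627501e-02]), 'qd': array([ 0.00079141, -0.00131372, -0.00053339,  0.00088264, -0.00015084,
        0.00087027]), 'effort': array([-1.53666369e-03, -5.31802726e+01, -3.52734661e+01,  7.07161613e-02,
        2.43942667e-02, -8.95952940e-05]), 'eef_pos': array([ 226.56409471, -500.85972924,  204.88207846]), 'eef_rot': array([-3.14041243e+00, -8.18156858e-05,  4.24738474e-01]), 'wrist_force': array([ 1.26019618, -0.22262754, -0.67944855]), 'moment': array([ 0.01516774,  0.02569547, -0.01311598]), 'finger_gap': 94.08869027834712}
side {'fx': 504.71178392211243, 'fy': 504.71178392211243, 'cx': 318.98421238142174, 'cy': 244.06557152873177, 'k1': -0.13892150716657958, 'rvec': array([ 0.03550898,  2.70231166, -1.5951298 ]), 'tvec': array([493.57454823, 338.54364228, 679.99789039])}
top {'fx': 553.8361165815998, 'fy': 553.8361165815998, 'cx': 324.5687299729252, 'cy': 241.89800918398933, 'k1': 0.03436772033008569, 'rvec': array([ 2.13709477, -1.77054541,  0.41395378]), 'tvec': array([-421.36987242,  469.20580446, 1081.26188863])}
wrist {'fx': 425.8454374855651, 'fy': 425.8454374855651, 'cx': 316.2147978701039, 'cy': 234.26166679120314, 'k1': -0.09247492931897858, 'mount': array([[ 4.68720042e-05, -9.57836998e-01, -2.87312170e-01,
         8.34408843e+01],
       [ 9.99999558e-01,  3.14559682e-04, -8.85534775e-04,
        -1.09318825e+00],
       [ 9.38574796e-04, -2.87312002e-01,  9.57836590e-01,
        -1.79915710e+02],
       [ 0.00000000e+00,  0.00000000e+00,  0.00000000e+00,
         1.00000000e+00]])}
```

View pics/side0.png

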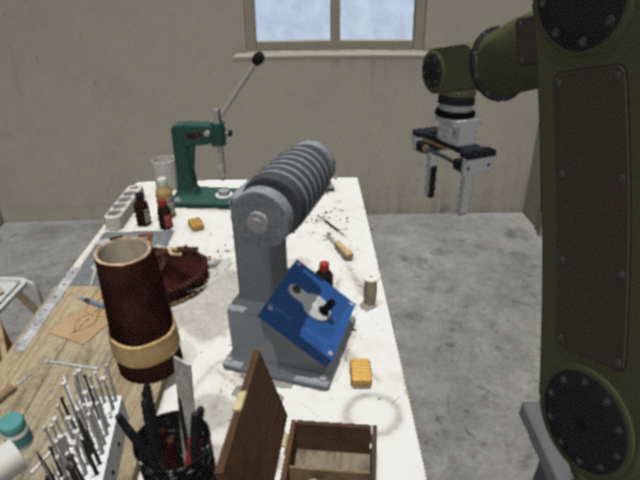

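View pics/top0.png

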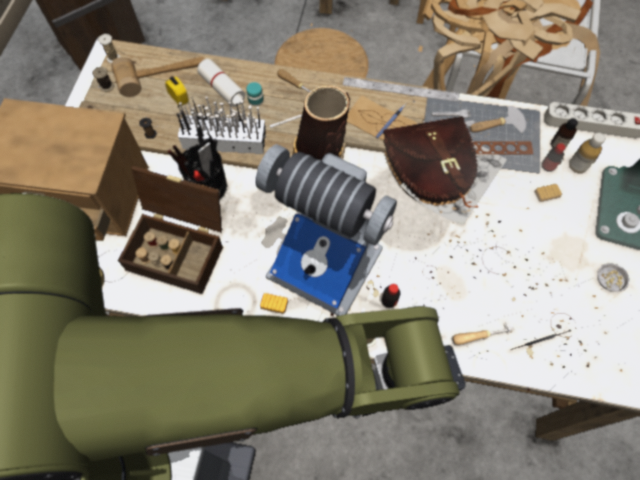

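View pics/wrist0.png

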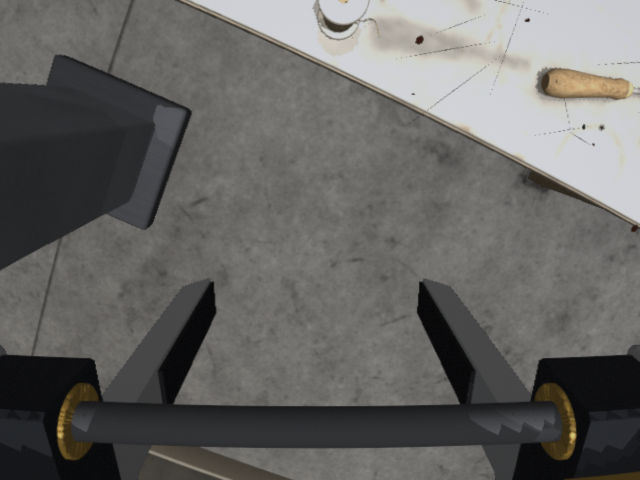

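The side and top views show the blue plate (side ~(310,310), top ~(318,260)) with the grey cover and black knob. The spool is at side (370,290), the wax block at (361,372) and the bottle at (324,270). I'll zoom in on these.

```bash
python3 - <<'E'
import cv2
a=cv2.imread("pics/side0.png")[240:400,220:400]
cv2.imwrite("pics/side0z.png",cv2.resize(a,None,fx=3.7,fy=3.7,interpolation=cv2.INTER_CUBIC))
a=cv2.imread("pics/top0.png")[200:320,250:410]
cv2.imwrite("pics/top0z.png",cv2.resize(a,None,fx=5,fy=5,interpolation=cv2.INTER_CUBIC))
for n in ("side","top"):
    i=cv2.imread(f"pics/{n}0.png"); h=cv2.cvtColor(i,cv2.COLOR_BGR2HSV)
    m=cv2.inRange(h,(105,120,50),(125,255,255))
    m=cv2.morphologyEx(m,cv2.MORPH_OPEN,None)
    cs,_=cv2.findContours(m,cv2.RETR_EXTERNAL,cv2.CHAIN_APPROX_NONE)
    c=max(cs,key=cv2.contourArea); hull=cv2.convexHull(c)
    print(n,cv2.contourArea(c),cv2.approxPolyDP(hull,6,True)[:,0].tolist(),cv2.approxPolyDP(hull,2.5,True)[:,0].tolist())
E
```

```text
side 5169.0 [[294, 265], [329, 282], [351, 307], [326, 365], [260, 317]] [[294, 265], [303, 266], [329, 282], [351, 307], [339, 343], [326, 365], [260, 317]]
top 4870.5 [[299, 215], [364, 247], [339, 303], [276, 276], [273, 265]] [[299, 215], [364, 247], [339, 303], [328, 304], [276, 276], [273, 265], [293, 221]]
```

View pics/side0z.png

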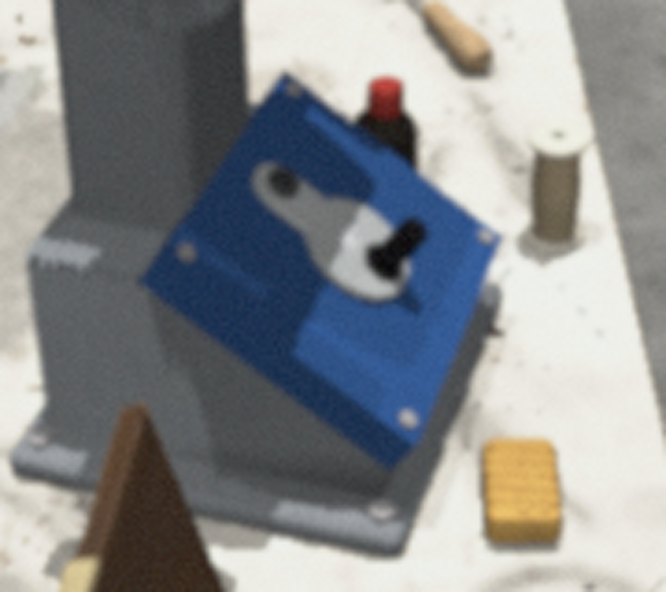

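View pics/top0z.png

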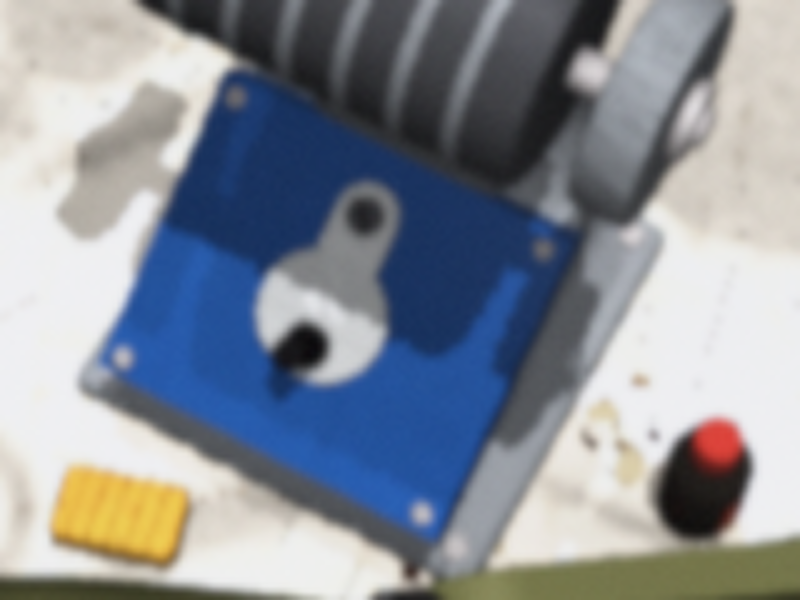

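```bash
cat > h.py <<'E'
import numpy as np, cv2
from scipy.spatial.transform import Rotation as R
from scipy.optimize import least_squares
CAL={'side':dict(f=504.71178392,cx=318.98421238,cy=244.06557153,k1=-0.138921507,rvec=[0.03550898,2.70231166,-1.5951298],tvec=[493.57454823,338.54364228,679.99789039]),
'top':dict(f=553.83611658,cx=324.56872997,cy=241.89800918,k1=0.03436772,rvec=[2.13709477,-1.77054541,0.41395378],tvec=[-421.36987242,469.20580446,1081.26188863])}
def K(c): return np.array([[c['f'],0,c['cx']],[0,c['f'],c['cy']],[0,0,1]])
def proj(n,X):
    c=CAL[n]; return cv2.projectPoints(np.float64(X).reshape(-1,1,3),np.float64(c['rvec']),np.float64(c['tvec']),K(c),np.array([c['k1'],0,0,0,0.]))[0][:,0]
def ray(n,uv):
    c=CAL[n]; p=cv2.undistortPoints(np.float64(uv).reshape(-1,1,2),K(c),np.array([c['k1'],0,0,0,0.]))[:,0]
    M=R.from_rotvec(c['rvec']).as_matrix(); o=-M.T@np.array(c['tvec'])
    d=np.c_[p,np.ones(len(p))]@M; return o,d/np.linalg.norm(d,axis=1)[:,None]
def onplane(n,uv,p0,nv):
    o,d=ray(n,uv); t=((p0-o)@nv)/(d@nv); return o+t[:,None]*d
def tri(uvs,uvt):
    out=[]
    o1,D1=ray('side',uvs);o2,D2=ray('top',uvt)
    for d1,d2 in zip(D1,D2):
        A=np.c_[d1,-d2]; t=np.linalg.lstsq(A,o2-o1,rcond=None)[0]
        a=o1+t[0]*d1;b=o2+t[1]*d2; out.append(np.r_[(a+b)/2,np.linalg.norm(a-b)])
    return np.array(out)
E
python3 - <<'E'
from h import *
np.set_printoptions(suppress=True,precision=2)
S=np.array([(408,418),(486,236),(293,88),(187,251),(284,182),(412,230)])/3.7+[220,240]-.36
T=np.array([(123,357),(422,514),(543,249),(236,97),(365,215),(285,358)])/5+[250,200]-.4
P=tri(S,T); print(P)
print(ray('side',S[:1])[0],ray('top',S[:1])[0])
Q=P[:4,:3]
print(np.linalg.norm(Q[0]-Q[1]),np.linalg.norm(Q[2]-Q[3]),np.linalg.norm(Q[1]-Q[2]),np.linalg.norm(Q[0]-Q[3]))
yv=(Q[1]-Q[0]+Q[2]-Q[3]); print("y dir",yv/np.linalg.norm(yv))
xv=(Q[2]-Q[1]+Q[3]-Q[0]); xv/=np.linalg.norm(xv); print("up",xv, np.arctan2(xv[2],np.hypot(xv[0],xv[1])))
E
```

```text
[[ 470.6  -227.9    62.5     1.38]
 [ 424.35 -368.94   61.79    1.09]
 [ 522.84 -400.69  134.53    1.12]
 [ 568.62 -260.39  134.71    1.31]
 [ 526.72 -324.28  128.28    2.05]
 [ 464.54 -302.88  112.94    1.53]]
[497.25 421.25 629.22] [  32.04 -409.93 1182.27]
148.4285182727184 147.57992233777802 126.48738820843688 126.00702868526372
y dir [-0.31 -0.95 -0.  ]
up [ 0.78 -0.25  0.57] 0.6115307848828757
```

```bash
cat >> h.py <<'E'
YAW=-0.314; O=np.array([526.4,-324.2,0.])
def setpose(y=None,o=None):
    global YAW,O,mx,my,mz,up,out,port
    if y is not None: YAW=y
    if o is not None: O=np.array([o[0],o[1],0.])
    mx=np.array([np.cos(YAW),np.sin(YAW),0]);my=np.array([-np.sin(YAW),np.cos(YAW),0]);mz=np.array([0,0,1.])
    t=np.deg2rad(35); up=np.cos(t)*mx+np.sin(t)*mz; out=-np.sin(t)*mx+np.cos(t)*mz
    port=O-35*mx+95*mz
setpose()
def pl(u,v,w): return port+u*up+v*my+w*out
def knob(a,w=5): return pl(48-62*np.cos(a),62*np.sin(a),w)
def Rt(): return np.c_[-up,np.cross(-out,-up),-out]
E
python3 - <<'E'
import h; from h import *
np.set_printoptions(suppress=True,precision=3)
S=np.array([(408,418),(486,236),(293,88),(187,251),(284,182)])/3.7+[220,240]-.36
T=np.array([(123,357),(422,514),(543,249),(236,97),(365,215)])/5+[250,200]-.4
# fit yaw, origin, (screw half-pitches fixed by data) with tri
P=tri(S,T)[:,:3]
def f(p):
    h.setpose(p[0],p[1:3]); u0,a,b,w=p[3:7]
    L=[(u0-a,b,w),(u0-a,-b,w),(u0+a,-b,w),(u0+a,b,w),(48,0,7)]
    Q=np.array([h.pl(*l) for l in L])
    return np.r_[(proj('side',Q)-S).ravel(),(proj('top',Q)-T).ravel()]
r=least_squares(f,[-.314,526,-324,5,63,74,1]); print(r.x,np.abs(r.fun).max(),r.fun.round(1)); f(r.x)
print("knob0",h.knob(0),"up",h.up,"my",h.my,"out",h.out)
print("hover",h.knob(0,120), "R",h.Rt())
for a in (0,.1,.3): print(a,proj('top',[h.knob(a,5),h.knob(a,35)]),proj('side',[h.knob(a,5),h.knob(a,35)]))
# knob tips measured
print((np.array([285,358])/5+[250,200]),(np.array([412,230])/3.7+[220,240]))
# bystanders base
i=cv2.imread('pics/side0.png')
for n,uv in (('side',(370,303)),('side',(361,380)),('side',(324,287)),('top',(274,303))): print(n,onplane(n,[uv],np.zeros(3),np.array([0,0,1.])))
E
```

```text
[  -0.316  526.26  -324.168    4.951   63.115   73.925    0.635] 0.5200264348274857 [-0.2 -0.1 -0.3 -0.2 -0.2 -0.2 -0.4 -0.1 -0.4 -0.2 -0.1  0.5 -0.3  0.1
 -0.1  0.3 -0.2  0.3 -0.2  0.5]
knob0 [ 479.368 -308.832   91.066] up [ 0.779 -0.255  0.574] my [0.311 0.95  0.   ] out [-0.545  0.178  0.819]
hover [ 416.675 -288.326  185.268] R [[-0.779  0.311  0.545]
 [ 0.255  0.95  -0.178]
 [-0.574 -0.    -0.819]]
0 [[311.057 268.989]
 [306.877 271.089]] [[322.902 310.214]
 [332.249 300.511]]
0.1 [[308.586 267.566]
 [304.349 269.629]] [[321.774 312.102]
 [331.154 302.38 ]]
0.3 [[304.097 264.018]
 [299.755 265.989]] [[318.693 315.233]
 [328.123 305.463]]
[307.  271.6] [331.351 302.162]
side [[ 375.259 -454.554    0.   ]]
side [[ 415.578 -224.986    0.   ]]
side [[ 471.456 -519.392    0.   ]]
top [[ 419.984 -234.774    0.   ]]
```

Request:
arm_command([
  {"xyz": [0.005, 0.01, 0.012], "turn": [0, 0, 0.15]},
  {"xyz": [0.005, 0.01, 0.012], "turn": [0, 0, 0.15]},
  {"xyz": [0.009, 0.014, 0.012], "turn": [0, 0, 0.15]},
  {"xyz": [0.009, 0.014, 0.012], "turn": [0, 0, 0.15]},
  {"xyz": [0.009, 0.014, 0.01], "turn": [0, 0, 0.15]},
  {"xyz": [0.009, 0.014, 0.008], "turn": [0, 0, 0.15]},
  {"xyz": [0.009, 0.014, 0.008], "turn": [0, 0, 0.15]},
  {"xyz": [0.009, 0.014, 0.008], "turn": [0, 0, 0.15]},
  {"xyz": [0.009, 0.014, 0.006], "turn": [0, 0, 0.15]},
  {"xyz": [0.009, 0.014, 0.006], "turn": [0, 0, 0.15]},
  {"xyz": [0.009, 0.014, 0], "turn": [0, 0, 0.15]},
  {"xyz": [0.009, 0.014, 0], "turn": [0, 0, 0.15]},
], gripper=0.5)

```text
clock: 1.65
eef_pos: [326.9, -340.6, 299.3]
eef_rot: [-3.142, -0.0, 2.23]
wrist_force: [-1.2, 0.1, 0.4]
finger_gap: 47.2
```

Request:
arm_command([
  {"xyz": [0.009, 0.014, 0], "turn": [0, 0, 0.15]},
  {"xyz": [0.009, 0.014, 0], "turn": [0, 0, 0.15]},
  {"xyz": [0.009, 0.014, 0], "turn": [0, 0, 0.15]},
  {"xyz": [0.009, 0.014, 0], "turn": [0, 0, 0.15]},
  {"xyz": [0.002, 0.002, -0.008], "turn": [-0.038, -0.116, 0]},
  {"xyz": [0.002, 0.002, -0.008], "turn": [-0.038, -0.116, 0]},
  {"xyz": [0.002, 0.002, -0.008], "turn": [-0.038, -0.116, 0]},
  {"xyz": [0.002, 0.002, -0.008], "turn": [-0.038, -0.116, 0]},
  {"xyz": [0.002, 0.002, -0.008], "turn": [-0.038, -0.116, 0]},
  {"xyz": [0, 0, 0]},
  {"xyz": [0, 0, 0]},
])

```text
validation failed for argument at $.de...
```

```bash
sed -i 's/^YAW=.*/YAW=-0.316; O=np.array([526.26,-324.17,0.])/' h.py; cat >> h.py <<'E'
def tool_in_plate(s):
    p=s['eef_pos']-port; M=R.from_euler('xyz',s['eef_rot']).as_matrix()
    return np.array([p@up,p@my,p@out]), R.from_matrix(Rt()@M.T).as_rotvec()
def wproj(c,s,X):
    M=R.from_euler('xyz',s['eef_rot']).as_matrix(); m=c['mount']
    T=(np.atleast_2d(X)-s['eef_pos'])@M; C=(T-m[:3,3])@m[:3,:3]
    return cv2.projectPoints(C.reshape(-1,1,3),np.zeros(3),np.zeros(3),np.array([[c['fx'],0,c['cx']],[0,c['fy'],c['cy']],[0,0,1]]),np.array([c['k1'],0,0,0,0.]))[0][:,0]
E
cat > look.py <<'E'
import sys; from h import *; from cell import *
np.set_printoptions(suppress=True,precision=3)
n=sys.argv[1]; s=read_state()
print(s['clock'],"joints",s['joints'],"uvw",tool_in_plate(s),"F",s['wrist_force'],"gap",s['finger_gap'])
c=camera('wrist'); im=c['color'][:,:,::-1].copy(); cv2.imwrite(f'pics/{n}_raw.png',im)
for a in (0,.1,.2): 
    for w,col in ((5,(0,255,0)),(35,(0,255,255))):
        q=wproj(c,s,knob(a,w))[0]; print(a,w,q); 
        if abs(q).max()<1000: cv2.circle(im,tuple(int(x) for x in q.round()),3,col,1)
q=wproj(c,s,pl(48,0,7))[0]; print("pivot",q); cv2.circle(im,tuple(int(x) for x in q.round()),4,(0,0,255),1)
cv2.imwrite(f'pics/{n}.png',im)
E
python3 look.py w1
```

```text
1.65 joints [-0.884  0.065  1.581 -0.     1.496 -1.542] uvw (array([ -5.184, -77.559, 253.074]), array([-0.357, -0.507,  0.577])) F [-1.229  0.092  0.378] gap 47.16387021706358
0 5 [458.14  270.585]
0 35 [457.824 266.036]
0.1 5 [463.747 267.535]
0.1 35 [463.829 262.758]
0.2 5 [469.671 265.028]
0.2 35 [470.175 260.06 ]
pivot [494.824 325.532]
```

View pics/w1.png

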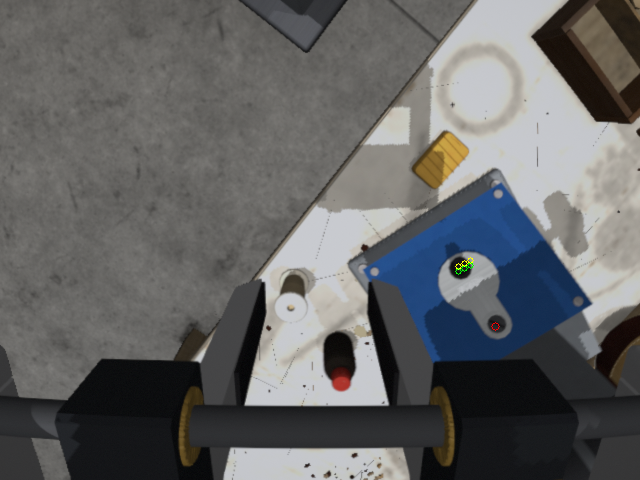

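The wrist view shows the knob at (458,267), on the prediction for an angle of about 0, and the pivot on its mark at (495,325). The move call was refused, so I'm resending it with complete rows.

Request:
arm_command([
  {"xyz": [0.009, 0.014, 0], "turn": [0, 0, 0.15]},
  {"xyz": [0.009, 0.014, 0], "turn": [0, 0, 0.15]},
  {"xyz": [0.009, 0.014, 0], "turn": [0, 0, 0.15]},
  {"xyz": [0.009, 0.014, 0], "turn": [0, 0, 0.15]},
  {"xyz": [0.002, 0.002, -0.008], "turn": [-0.038, -0.116, 0]},
  {"xyz": [0.002, 0.002, -0.008], "turn": [-0.038, -0.116, 0]},
  {"xyz": [0.002, 0.002, -0.008], "turn": [-0.038, -0.116, 0]},
  {"xyz": [0.002, 0.002, -0.008], "turn": [-0.038, -0.116, 0]},
  {"xyz": [0.002, 0.002, -0.008], "turn": [-0.038, -0.116, 0]},
  {"xyz": [0, 0, 0], "turn": [0, 0, 0]},
])

```text
clock: 2.95
eef_pos: [371.6, -274.9, 258.6]
eef_rot: [3.139, 0.608, 2.821]
wrist_force: [-0.3, 0.4, 1.0]
finger_gap: 46.7
```

```bash
python3 look.py w2
```

```text
2.95 joints [-0.905 -0.253  2.076  0.439  0.843 -2.371] uvw (array([-10.495,  -1.212, 207.027]), array([-0.003, -0.002,  0.004])) F [-0.257  0.448  0.994] gap 46.68763677441199
0 5 [317.056 199.831]
0 35 [317.14  207.176]
0.1 5 [323.809 200.132]
0.1 35 [324.432 207.5  ]
0.2 5 [330.488 201.093]
0.2 35 [331.643 208.532]
pivot [317.321 264.082]
```

View pics/w2.png

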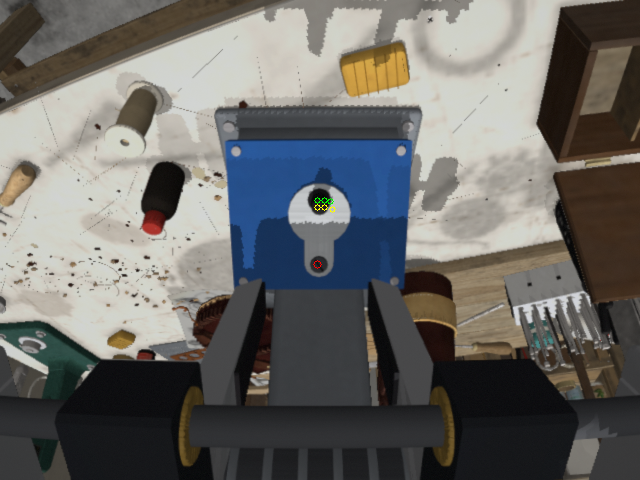

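The tool now stands square to the plate, with the pivot at (318,264) and the knob at (320,203). The cover is practically shut. I'll approach along the normal.

Request:
arm_command([
  {"xyz": [0.0156, -0.0047, -0.0245], "turn": [0, 0, 0]},
  {"xyz": [0.0156, -0.0047, -0.0245], "turn": [0, 0, 0]},
  {"xyz": [0.0156, -0.0047, -0.0245], "turn": [0, 0, 0]},
  {"xyz": [0.0156, -0.0047, -0.0245], "turn": [0, 0, 0]},
  {"xyz": [0.0156, -0.0047, -0.0245], "turn": [0, 0, 0]},
  {"xyz": [0, 0, 0], "turn": [0, 0, 0]},
])

```text
clock: 3.75
eef_pos: [451.5, -298.3, 135.7]
eef_rot: [3.139, 0.607, 2.825]
wrist_force: [0.4, -0.8, 0.3]
finger_gap: 47.1
```

```bash
python3 look.py w3
```

```text
3.75 joints [-0.782  0.107  2.059  0.579  0.491 -2.485] uvw (array([-12.833,   1.38 ,  58.652]), array([-0.003, -0.003, -0.001])) F [ 0.413 -0.826  0.336] gap 47.14773240791498
0 5 [312.985 256.81 ]
0 35 [312.752 276.222]
0.1 5 [323.584 257.286]
0.1 35 [324.73  276.748]
0.2 5 [334.055 258.752]
0.2 35 [336.557 278.374]
pivot [313.338 351.373]
```

View pics/w3.png

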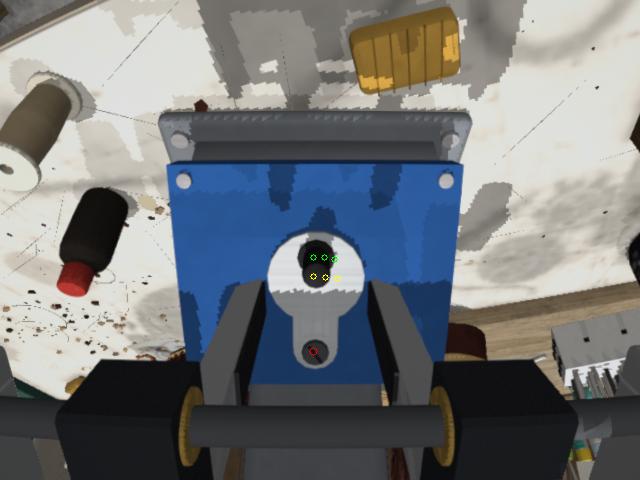

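The view shows the knob between the open fingers (base (316,252)) and the pivot at (313,351). Joint 6 is near its limit, so I'll roll the tool 0.3 rad clockwise, then go down over the knob.

Request:
arm_command([
  {"xyz": [0, 0, 0], "turn": [0.082, -0.027, -0.123]},
  {"xyz": [0, 0, 0], "turn": [0.082, -0.027, -0.123]},
  {"xyz": [0.0061, -0.002, -0.0097], "turn": [0, 0, 0]},
  {"xyz": [0.0061, -0.002, -0.0097], "turn": [0, 0, 0]},
  {"xyz": [0, 0, 0], "turn": [0, 0, 0]},
])

```text
clock: 4.42
eef_pos: [463.0, -302.4, 116.5]
eef_rot: [2.938, 0.578, 2.466]
wrist_force: [-0.3, 0.4, -0.8]
finger_gap: 46.8
```

```bash
python3 look.py w4
```

```text
4.425 joints [-0.769  0.166  2.047  0.625  0.444 -2.229] uvw (array([-13.781,   1.044,  35.957]), array([-0.164,  0.052,  0.245])) F [-0.321  0.43  -0.813] gap 46.83908059422501
0 5 [313.99 273.29]
0 35 [313.758 297.248]
0.1 5 [325.257 270.603]
0.1 35 [326.645 294.233]
0.2 5 [336.78  268.967]
0.2 35 [339.83 292.39]
pivot [346.054 370.317]
```

View pics/w4.png

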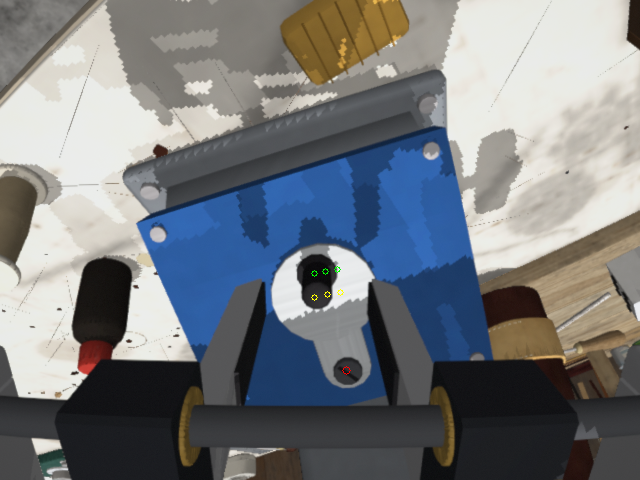

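Request:
arm_command([
  {"xyz": [0.0043, -0.0014, -0.0064], "turn": [0, 0, 0]},
  {"xyz": [0.0043, -0.0014, -0.0064], "turn": [0, 0, 0]},
  {"xyz": [0.0043, -0.0014, -0.0064], "turn": [0, 0, 0]},
  {"xyz": [0, 0, 0], "turn": [0, 0, 0]},
])

```text
clock: 4.97
eef_pos: [475.8, -306.7, 97.6]
eef_rot: [2.937, 0.578, 2.463]
wrist_force: [0.1, -0.3, 0.5]
finger_gap: 47.0
```

Request:
arm_command([
  {"xyz": [0, 0, 0], "turn": [0, 0, 0]},
  {"xyz": [0, 0, 0], "turn": [0, 0, 0]},
  {"xyz": [0, 0, 0], "turn": [0, 0, 0]},
  {"xyz": [0, 0, 0], "turn": [0, 0, 0]},
], gripper=1.0, force=15)

```text
clock: 5.48
eef_pos: [475.8, -306.8, 98.5]
eef_rot: [2.937, 0.58, 2.463]
wrist_force: [-0.1, -0.0, 1.4]
finger_gap: 14.7
```

```bash
python3 look.py w5; python3 - <<'E'
from h import *
np.set_printoptions(suppress=True,precision=1)
A=np.linspace(0.02,1.35,12); P=np.array([knob(a,12) for a in A]); print(np.diff(P,axis=0))
E
```

```text
5.475 joints [-0.755  0.226  2.028  0.671  0.403 -2.268] uvw (array([-13.027,   0.791,  13.408]), array([-0.164,  0.054,  0.247])) F [-0.092 -0.002  1.435] gap 14.73132868508756
0 5 [313.866 289.136]
0 35 [313.558 318.665]
0.1 5 [326.319 286.186]
0.1 35 [328.013 315.326]
0.2 5 [339.063 284.377]
0.2 35 [342.811 313.267]
pivot [349.171 393.831]
[[2.8 6.9 0.3]
 [3.4 6.6 0.9]
 [4.1 6.2 1.4]
 [4.6 5.6 1.8]
 [5.1 5.  2.3]
 [5.5 4.3 2.7]
 [5.8 3.6 3.1]
 [6.1 2.8 3.4]
 [6.2 1.9 3.7]
 [6.3 1.  4. ]
 [6.3 0.1 4.1]]
```

View pics/w5.png

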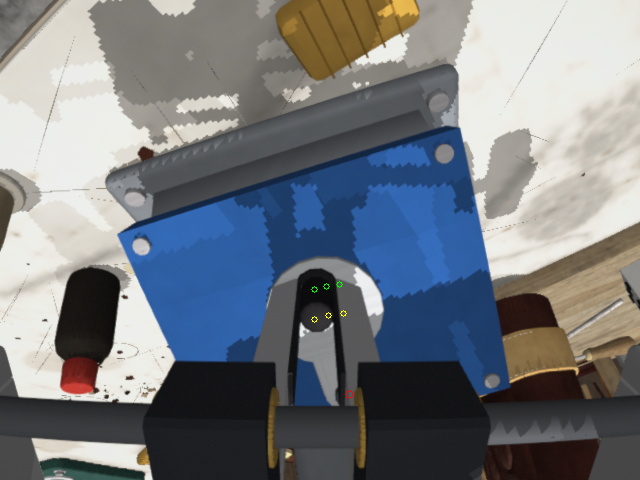

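The fingers hold the knob (gap 14.7 mm, knob at about (317,316)). I'll start the swivel along the arc.

Request:
arm_command([
  {"xyz": [0.0028, 0.0069, 0.0003], "turn": [0, 0, 0]},
  {"xyz": [0.0034, 0.0066, 0.0009], "turn": [0, 0, 0]},
  {"xyz": [0.0041, 0.0062, 0.0014], "turn": [0, 0, 0]},
  {"xyz": [0.0046, 0.0056, 0.0018], "turn": [0, 0, 0]},
  {"xyz": [0.0051, 0.005, 0.0023], "turn": [0, 0, 0]},
  {"xyz": [0, 0, 0], "turn": [0, 0, 0]},
])

```text
clock: 6.28
eef_pos: [496.2, -275.8, 105.1]
eef_rot: [2.936, 0.579, 2.464]
wrist_force: [0.6, 0.6, -1.5]
finger_gap: 14.3
```

```bash
python3 look.py w6
```

```text
6.275 joints [-0.667  0.211  2.028  0.568  0.377 -2.097] uvw (array([-1.273, 36.588, 13.233]), array([-0.165,  0.053,  0.246])) F [ 0.585  0.571 -1.537] gap 14.341347996468667
0 5 [235.93  288.013]
0 35 [223.262 317.232]
0.1 5 [248.129 285.118]
0.1 35 [237.342 314.007]
0.2 5 [260.723 283.363]
0.2 35 [251.918 312.059]
pivot [277.24  393.177]
```

View pics/w6.png

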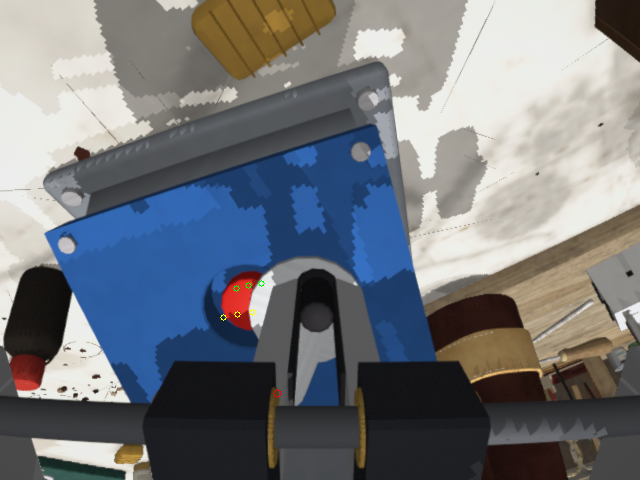

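The cover turns with the knob, and the red button shows at (245,300). I'll carry on.

Request:
arm_command([
  {"xyz": [0.0055, 0.0043, 0.0027], "turn": [0, 0, 0]},
  {"xyz": [0.0058, 0.0036, 0.0031], "turn": [0, 0, 0]},
  {"xyz": [0.0061, 0.0028, 0.0034], "turn": [0, 0, 0]},
  {"xyz": [0.0062, 0.0019, 0.0037], "turn": [0, 0, 0]},
  {"xyz": [0.0063, 0.001, 0.004], "turn": [0, 0, 0]},
  {"xyz": [0.0063, 0.0001, 0.0041], "turn": [0, 0, 0]},
  {"xyz": [0, 0, 0], "turn": [0, 0, 0]},
  {"xyz": [0, 0, 0], "turn": [0, 0, 0]},
])

```text
clock: 7.32
eef_pos: [532.3, -262.9, 126.3]
eef_rot: [2.937, 0.58, 2.463]
wrist_force: [2.5, -0.6, -1.5]
finger_gap: 14.6
```

```bash
python3 look.py w7
```

```text
7.325 joints [-0.592  0.222  1.951  0.408  0.405 -1.876] uvw (array([35.73 , 60.1  , 13.234]), array([-0.164,  0.054,  0.246])) F [ 2.466 -0.588 -1.467] gap 14.563355360434997
0 5 [161.759 231.798]
0 35 [136.306 252.934]
0.1 5 [173.998 228.613]
0.1 35 [150.371 249.33 ]
0.2 5 [186.739 226.661]
0.2 35 [165.09  247.134]
pivot [209.367 345.627]
```

View pics/w7.png

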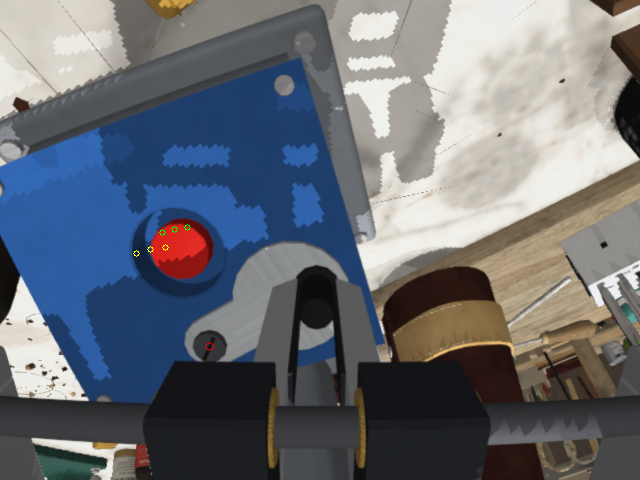

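The port is fully clear: the button is at (182,248) and the cover strap lies off to the right, angle about 1.37. I'll release the knob and back out along the normal.

Request:
arm_command([
  {"xyz": [0, 0, 0], "turn": [0, 0, 0]},
  {"xyz": [0, 0, 0], "turn": [0, 0, 0]},
  {"xyz": [0, 0, 0], "turn": [0, 0, 0]},
  {"xyz": [-0.0055, 0.0018, 0.0082], "turn": [0, 0, 0]},
  {"xyz": [-0.0109, 0.0036, 0.0164], "turn": [0, 0, 0]},
  {"xyz": [-0.0109, 0.0036, 0.0164], "turn": [0, 0, 0]},
  {"xyz": [0, 0, 0], "turn": [0, 0, 0]},
], gripper=0.6)

```text
clock: 8.25
eef_pos: [504.6, -254.0, 168.7]
eef_rot: [2.937, 0.582, 2.463]
wrist_force: [-0.5, -0.0, -0.4]
finger_gap: 37.4
```

```bash
python3 look.py w8
```

```text
8.25 joints [-0.612  0.092  1.987  0.358  0.497 -1.832] uvw (array([36.236, 59.94 , 64.593]), array([-0.163,  0.056,  0.247])) F [-0.507 -0.026 -0.439] gap 37.4259776146614
0 5 [191.956 205.817]
0 35 [175.842 219.013]
0.1 5 [201.932 203.183]
0.1 35 [187.036 216.076]
0.2 5 [212.263 201.563]
0.2 35 [198.66  214.272]
pivot [228.843 300.245]
```

View pics/w8.png

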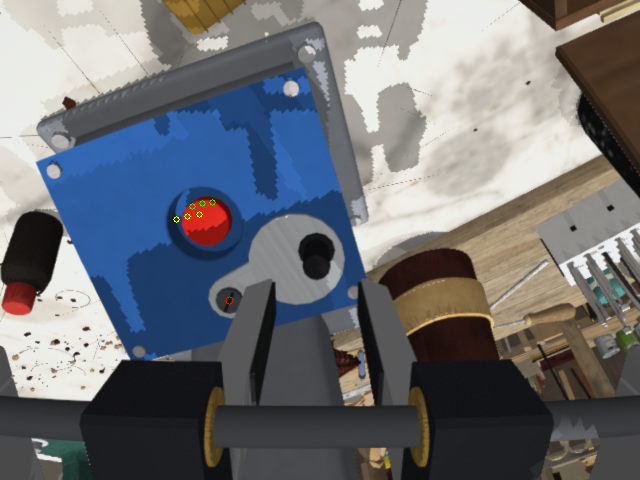

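Request:
arm_command([
  {"xyz": [-0.0117, -0.012, -0.0052], "turn": [0, 0, 0]},
  {"xyz": [-0.0117, -0.012, -0.0052], "turn": [0, 0, 0]},
  {"xyz": [-0.0117, -0.012, -0.0052], "turn": [0, 0, 0]},
  {"xyz": [-0.0118, -0.0118, -0.0052], "turn": [0, 0, 0]},
  {"xyz": [0.008, -0.0026, -0.012], "turn": [0, 0, 0]},
  {"xyz": [0.008, -0.0026, -0.012], "turn": [0, 0, 0]},
  {"xyz": [0, 0, 0], "turn": [0, 0, 0]},
  {"xyz": [0, 0, 0], "turn": [0, 0, 0]},
], gripper=1.0)

```text
clock: 9.3
eef_pos: [473.7, -306.7, 122.2]
eef_rot: [2.937, 0.579, 2.463]
wrist_force: [0.2, -0.5, 0.5]
finger_gap: 0.7
```

```bash
python3 look.py w9
```

```text
9.3 joints [-0.758  0.179  2.016  0.595  0.453 -2.187] uvw (array([-1.123,  0.246, 33.963]), array([-0.165,  0.053,  0.247])) F [ 0.235 -0.539  0.469] gap 0.7006157675958196
0 5 [308.198 252.624]
0 35 [307.076 274.331]
0.1 5 [319.733 249.811]
0.1 35 [320.322 271.153]
0.2 5 [331.54  248.094]
0.2 35 [333.887 269.209]
pivot [341.669 353.547]
```

View pics/w9.png

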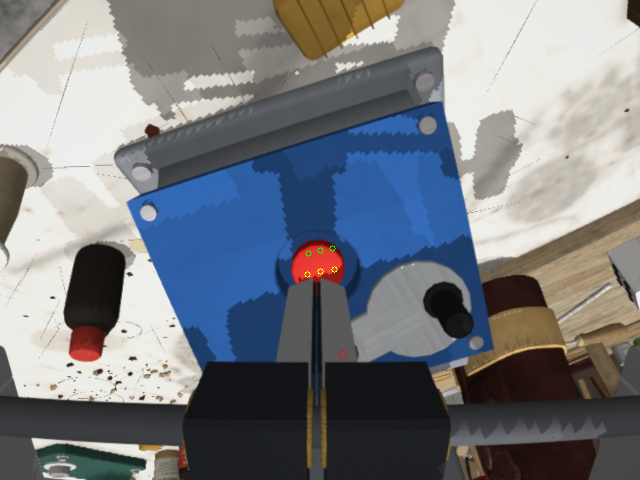

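The shut fingers point at the centre of the button (318,265). I'll descend to just above it, then press in 1 mm steps.

Request:
arm_command([
  {"xyz": [0.0034, -0.0011, -0.0043], "turn": [0, 0, 0]},
  {"xyz": [0.0034, -0.0011, -0.0043], "turn": [0, 0, 0]},
  {"xyz": [0.003, -0.001, -0.0045], "turn": [0, 0, 0]},
  {"xyz": [0.003, -0.001, -0.0045], "turn": [0, 0, 0]},
  {"xyz": [0.003, -0.001, -0.0045], "turn": [0, 0, 0]},
  {"xyz": [0.0025, -0.0008, -0.0037], "turn": [0, 0, 0]},
  {"xyz": [0, 0, 0], "turn": [0, 0, 0]},
])

```text
clock: 10.22
eef_pos: [492.1, -312.7, 96.1]
eef_rot: [2.937, 0.579, 2.463]
wrist_force: [0.5, 0.1, 0.2]
finger_gap: 0.6
```

```bash
cat > st.py <<'E'
from h import *; from cell import *
np.set_printoptions(suppress=True,precision=2)
s=read_state(); print(s['clock'],tool_in_plate(s)[0],"F",s['wrist_force'],"Fout",s['wrist_force']@out,"gap",s['finger_gap'])
E
python3 st.py
```

```text
10.225 [-0.21  0.24  1.46] F [0.5  0.14 0.16] Fout -0.11642691636928859 gap 0.5671019537399862
```

Request:
arm_command([
  {"xyz": [0.0006, -0.0002, -0.0008], "turn": [0, 0, 0]},
  {"xyz": [0.0006, -0.0002, -0.0008], "turn": [0, 0, 0]},
  {"xyz": [0.0006, -0.0002, -0.0008], "turn": [0, 0, 0]},
  {"xyz": [0.0006, -0.0002, -0.0008], "turn": [0, 0, 0]},
  {"xyz": [0.0006, -0.0002, -0.0008], "turn": [0, 0, 0]},
  {"xyz": [0.0006, -0.0002, -0.0008], "turn": [0, 0, 0]},
])

```text
clock: 10.98
eef_pos: [495.6, -314.0, 91.6]
eef_rot: [2.937, 0.579, 2.463]
wrist_force: [-2.6, -0.0, 1.0]
finger_gap: 0.5
```

```bash
python3 st.py
```

```text
10.975 [ 0.29  0.15 -4.37] F [-2.55 -0.02  0.98] Fout 2.1917068626938203 gap 0.4588740021218167
```

Contact force is about 2 N. I'll go on in 1 mm steps.

Request:
arm_command([
  {"xyz": [0.0005, -0.0002, -0.0008], "turn": [0, 0, 0]},
  {"xyz": [0.0005, -0.0002, -0.0008], "turn": [0, 0, 0]},
  {"xyz": [0.0005, -0.0002, -0.0008], "turn": [0, 0, 0]},
])

```text
clock: 11.35
eef_pos: [497.2, -314.5, 89.2]
eef_rot: [2.937, 0.579, 2.463]
wrist_force: [-3.7, 2.5, 4.4]
finger_gap: 0.6
```

```bash
python3 st.py
```

```text
11.35 [ 0.29  0.14 -7.24] F [-3.72  2.5   4.36] Fout 6.042832987990381 gap 0.5761231064090802
```

Request:
arm_command([
  {"xyz": [0.0005, -0.0002, -0.0008], "turn": [0, 0, 0]},
  {"xyz": [0.0005, -0.0002, -0.0008], "turn": [0, 0, 0]},
])

```text
clock: 11.6
eef_pos: [498.2, -314.9, 87.8]
eef_rot: [2.937, 0.579, 2.463]
wrist_force: [-11.4, 7.6, 13.6]
finger_gap: 0.4
```

```bash
python3 st.py
```

```text
11.6 [ 0.33  0.12 -9.07] F [-11.41   7.58  13.6 ] Fout 18.711900805953224 gap 0.36337844168397027
```

The button is fully home at about 19 N. I'll ease off 0.3 mm and hold.

Request:
arm_command([
  {"xyz": [-0.0002, 0.0001, 0.0002], "turn": [0, 0, 0]},
  {"xyz": [0, 0, 0], "turn": [0, 0, 0]},
  {"xyz": [0, 0, 0], "turn": [0, 0, 0]},
  {"xyz": [0, 0, 0], "turn": [0, 0, 0]},
  {"xyz": [0, 0, 0], "turn": [0, 0, 0]},
])

```text
clock: 12.22
eef_pos: [498.0, -314.8, 88.0]
eef_rot: [2.937, 0.58, 2.463]
wrist_force: [-4.3, 4.0, 6.8]
finger_gap: 0.3
```

```bash
python3 st.py
```

```text
12.225 [ 0.28  0.12 -8.78] F [-4.34  4.03  6.77] Fout 8.623500293981033 gap 0.2656241290051138
```

Held for about 0.6 s at home with 8.6 N. Now I'll retract, open the fingers and go back above the knob.

Request:
arm_command([
  {"xyz": [-0.003, 0.001, 0.0045], "turn": [0, 0, 0]},
  {"xyz": [-0.0075, 0.0025, 0.0112], "turn": [0, 0, 0]},
  {"xyz": [-0.0075, 0.0025, 0.0112], "turn": [0, 0, 0]},
  {"xyz": [-0.0075, 0.0025, 0.0112], "turn": [0, 0, 0]},
  {"xyz": [-0.0075, 0.0025, 0.0112], "turn": [0, 0, 0]},
  {"xyz": [-0.0075, 0.0025, 0.0112], "turn": [0, 0, 0]},
  {"xyz": [0, 0, 0], "turn": [0, 0, 0]},
])

```text
clock: 13.1
eef_pos: [457.3, -301.6, 149.5]
eef_rot: [2.937, 0.581, 2.463]
wrist_force: [0.4, 0.3, -0.4]
finger_gap: 0.6
```

Request:
arm_command([
  {"xyz": [0.0116, 0.012, 0.0051], "turn": [0, 0, 0]},
  {"xyz": [0.0116, 0.012, 0.0051], "turn": [0, 0, 0]},
  {"xyz": [0.0116, 0.012, 0.0051], "turn": [0, 0, 0]},
  {"xyz": [0.0116, 0.012, 0.0051], "turn": [0, 0, 0]},
  {"xyz": [0, 0, 0], "turn": [0, 0, 0]},
  {"xyz": [0, 0, 0], "turn": [0, 0, 0]},
], gripper=0.6)

```text
clock: 13.85
eef_pos: [503.5, -253.6, 168.2]
eef_rot: [2.937, 0.579, 2.463]
wrist_force: [0.2, 0.2, -0.3]
finger_gap: 37.5
```

```bash
python3 look.py w10
```

```text
13.85 joints [-0.612  0.091  1.988  0.357  0.5   -1.831] uvw (array([35.004, 60.053, 64.89 ]), array([-0.165,  0.053,  0.247])) F [ 0.221  0.168 -0.348] gap 37.54031065563681
0 5 [192.757 208.057]
0 35 [176.789 221.309]
0.1 5 [202.707 205.434]
0.1 35 [187.952 218.384]
0.2 5 [213.01  203.821]
0.2 35 [199.542 216.589]
pivot [229.467 302.202]
```

View pics/w10.png

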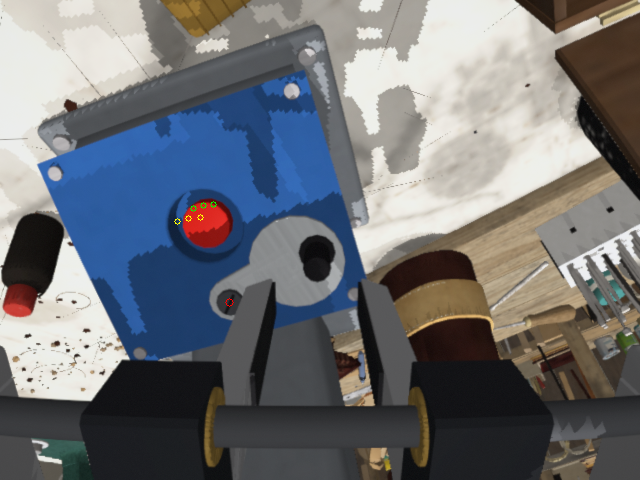

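The button has sprung out (207,222), the cover hasn't moved, and the knob is centred between the fingers (317,258). I'll go down, grip and swivel back.

Request:
arm_command([
  {"xyz": [0.0072, -0.0023, -0.0105], "turn": [0, 0, 0]},
  {"xyz": [0.0072, -0.0023, -0.0105], "turn": [0, 0, 0]},
  {"xyz": [0.0072, -0.0023, -0.0105], "turn": [0, 0, 0]},
  {"xyz": [0.0072, -0.0023, -0.0105], "turn": [0, 0, 0]},
  {"xyz": [0, 0, 0], "turn": [0, 0, 0]},
])

```text
clock: 14.52
eef_pos: [532.7, -262.4, 125.4]
eef_rot: [2.937, 0.578, 2.463]
wrist_force: [-0.7, 0.1, 0.8]
finger_gap: 37.4
```

Request:
arm_command([
  {"xyz": [0, 0, 0], "turn": [0, 0, 0]},
  {"xyz": [0, 0, 0], "turn": [0, 0, 0]},
  {"xyz": [0, 0, 0], "turn": [0, 0, 0]},
  {"xyz": [0, 0, 0], "turn": [0, 0, 0]},
], gripper=1.0, force=15)

```text
clock: 15.02
eef_pos: [532.8, -263.1, 127.3]
eef_rot: [2.937, 0.581, 2.463]
wrist_force: [-0.5, -3.4, 1.1]
finger_gap: 14.9
```

```bash
python3 st.py; python3 - <<'E'
from h import *
from cell import *
np.set_printoptions(suppress=True,precision=1)
p=tool_in_plate(read_state())[0]; a=np.arctan2(p[1],48-p[0]); print(a,np.hypot(p[1],48-p[0]))
A=np.linspace(a,0.0,13); P=np.array([knob(a,12) for a in A]); print(np.diff(P,axis=0))
E
```

```text
15.025 [36.73 60.09 13.74] F [-0.53 -3.43  1.05] Fout 0.5404995001257759 gap 14.890105142087393
1.3854379557996837 61.141451847173286
[[-5.9  0.1 -4. ]
 [-6.  -0.7 -3.8]
 [-6.  -1.5 -3.7]
 [-5.9 -2.3 -3.4]
 [-5.7 -3.  -3.1]
 [-5.4 -3.7 -2.8]
 [-5.1 -4.4 -2.4]
 [-4.7 -5.  -2. ]
 [-4.2 -5.5 -1.6]
 [-3.7 -6.  -1.2]
 [-3.1 -6.4 -0.7]
 [-2.5 -6.7 -0.2]]
```

Request:
arm_command([
  {"xyz": [-0.0059, 0.0001, -0.004], "turn": [0, 0, 0]},
  {"xyz": [-0.006, -0.0007, -0.0038], "turn": [0, 0, 0]},
  {"xyz": [-0.006, -0.0015, -0.0037], "turn": [0, 0, 0]},
  {"xyz": [-0.0059, -0.0023, -0.0034], "turn": [0, 0, 0]},
  {"xyz": [-0.0057, -0.003, -0.0031], "turn": [0, 0, 0]},
  {"xyz": [-0.0054, -0.0037, -0.0028], "turn": [0, 0, 0]},
  {"xyz": [-0.0051, -0.0044, -0.0024], "turn": [0, 0, 0]},
  {"xyz": [-0.0047, -0.005, -0.002], "turn": [0, 0, 0]},
  {"xyz": [-0.0042, -0.0055, -0.0016], "turn": [0, 0, 0]},
  {"xyz": [-0.0037, -0.006, -0.0012], "turn": [0, 0, 0]},
  {"xyz": [0, 0, 0], "turn": [0, 0, 0]},
])

```text
clock: 16.4
eef_pos: [479.4, -294.8, 98.2]
eef_rot: [2.937, 0.578, 2.462]
wrist_force: [-5.8, 1.4, 1.9]
finger_gap: 14.5
```

```bash
python3 st.py; python3 look.py w11
```

```text
16.4 [-13.43  13.36  13.34] F [-5.8   1.36  1.95] Fout 4.996574046240705 gap 14.47083907621118
16.4 joints [-0.727  0.218  2.039  0.649  0.388 -2.225] uvw (array([-13.428,  13.358,  13.341]), array([-0.165,  0.053,  0.247])) F [-5.796  1.363  1.946] gap 14.47083907621118
0 5 [289.444 297.003]
0 35 [285.234 327.459]
0.1 5 [301.757 294.101]
0.1 35 [299.493 324.2  ]
0.2 5 [314.394 292.323]
0.2 35 [314.144 322.199]
pivot [326.582 400.552]
```

View pics/w11.png

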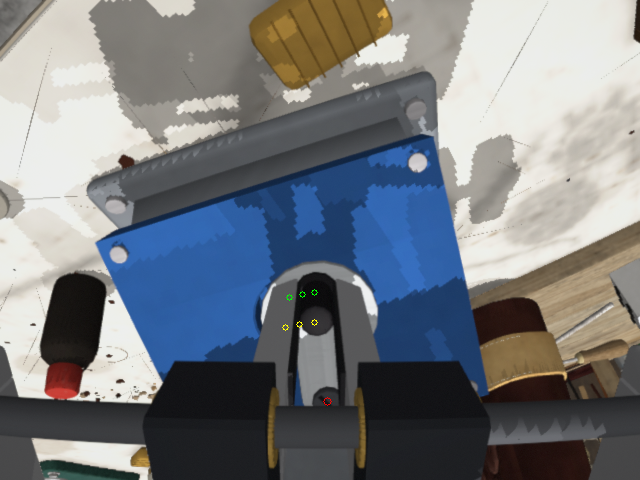

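The cover is about 0.21 rad from shut. I'll finish the swivel against the stop.

Request:
arm_command([
  {"xyz": [-0.0015, -0.0045, 0], "turn": [0, 0, 0]},
  {"xyz": [-0.0013, -0.0044, 0.0001], "turn": [0, 0, 0]},
  {"xyz": [-0.0011, -0.0034, 0.0002], "turn": [0, 0, 0]},
  {"xyz": [0, 0, 0], "turn": [0, 0, 0]},
])

```text
clock: 16.95
eef_pos: [475.5, -306.7, 98.3]
eef_rot: [2.937, 0.578, 2.463]
wrist_force: [-5.0, 2.1, 1.2]
finger_gap: 14.3
```

```bash
python3 st.py
```

```text
16.95 [-13.42   0.87  13.39] F [-5.04  2.06  1.19] Fout 4.088766530475136 gap 14.342032792137386
```

Request:
arm_command([
  {"xyz": [-0.0003, -0.001, 0], "turn": [0, 0, 0]},
  {"xyz": [-0.0003, -0.001, 0], "turn": [0, 0, 0]},
  {"xyz": [0, 0, 0], "turn": [0, 0, 0]},
])

```text
clock: 17.32
eef_pos: [475.4, -307.4, 98.2]
eef_rot: [2.935, 0.576, 2.464]
wrist_force: [-1.8, 11.9, 2.7]
finger_gap: 14.6
```

```bash
python3 st.py; python3 -c "
from h import *;from cell import *
print(read_state()['wrist_force']@my)"
```

```text
17.325 [-13.37   0.15  13.33] F [-1.81 11.87  2.69] Fout 5.308122559393415 gap 14.631396661210943
10.717436078687292
```

The stop is felt with 11 N sideways, so the cover is shut. I'll open, back out along the normal and look.

Request:
arm_command([
  {"xyz": [0, 0, 0], "turn": [0, 0, 0]},
  {"xyz": [0, 0, 0], "turn": [0, 0, 0]},
  {"xyz": [0, 0, 0], "turn": [0, 0, 0]},
  {"xyz": [-0.0055, 0.0018, 0.0082], "turn": [0, 0, 0]},
  {"xyz": [-0.0109, 0.0036, 0.0164], "turn": [0, 0, 0]},
  {"xyz": [-0.0109, 0.0036, 0.0164], "turn": [0, 0, 0]},
  {"xyz": [-0.0109, 0.0036, 0.0164], "turn": [0, 0, 0]},
  {"xyz": [-0.0109, 0.0036, 0.0164], "turn": [0, 0, 0]},
  {"xyz": [-0.0109, 0.0036, 0.0164], "turn": [0, 0, 0]},
  {"xyz": [-0.0109, 0.0036, 0.0164], "turn": [0, 0, 0]},
  {"xyz": [0, 0, 0], "turn": [0, 0, 0]},
  {"xyz": [0, 0, 0], "turn": [0, 0, 0]},
], gripper=0.6)

```text
clock: 18.82
eef_pos: [404.7, -285.5, 205.3]
eef_rot: [2.937, 0.579, 2.463]
wrist_force: [-0.2, 0.3, 0.2]
finger_gap: 37.8
```

```bash
python3 look.py w12; python3 - <<'E'
from cell import *; import cv2,numpy as np
T=[]
for n in('side','top'):
    i=camera(n)['color'][:,:,::-1]; cv2.imwrite(f'pics/{n}1.png',i); d=cv2.absdiff(i,cv2.imread(f'pics/{n}0.png'))
    T.append(cv2.resize(i[240:400,220:400] if n=='side' else i[200:320,250:410],(400,355 if n=='side' else 300)))
T[1]=cv2.copyMakeBorder(T[1],0,55,0,0,0); cv2.imwrite('pics/fin.png',np.hstack(T))
E
```

```text
18.825 joints [-0.85  -0.109  2.09   0.484  0.678 -2.109] uvw (array([-12.581,  -1.051, 143.473]), array([-0.164,  0.053,  0.247])) F [-0.199  0.335  0.184] gap 37.84356886106503
0 5 [316.726 219.019]
0 35 [316.807 229.76 ]
0.1 5 [324.489 217.083]
0.1 35 [325.314 227.653]
0.2 5 [332.424 215.906]
0.2 35 [334.01  226.371]
pivot [339.447 290.329]
```

View pics/w12.png

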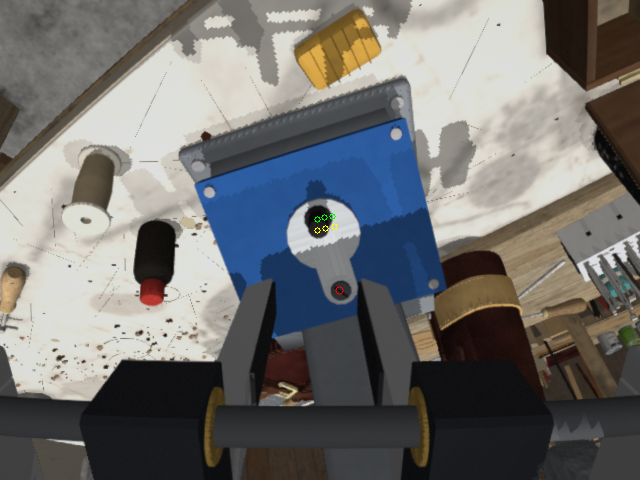

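View pics/fin.png

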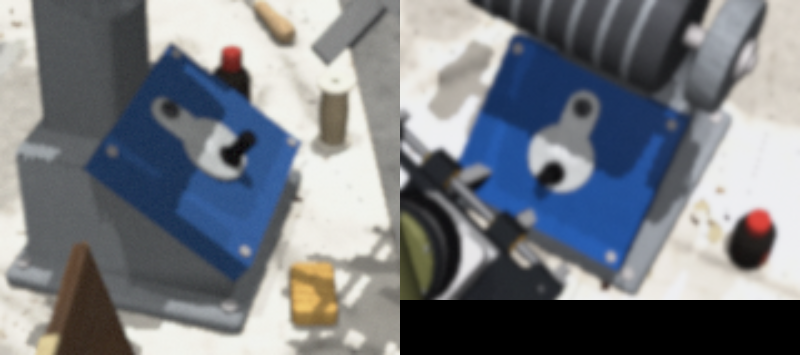

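```bash
python3 - <<'E'
from h import *; from cell import *
s=read_state(); c=camera('wrist'); i=cv2.cvtColor(c['color'],cv2.COLOR_RGB2HSV)
m=cv2.inRange(i,(0,0,90),(180,60,255)); roi=np.zeros_like(m); cv2.circle(roi,(325,240),50,255,-1); m&=roi
cs,_=cv2.findContours(m,cv2.RETR_EXTERNAL,cv2.CHAIN_APPROX_NONE); k=max(cs,key=cv2.contourArea)[:,0]
up_pts=k[(k[:,1]<250)&(np.hypot(*(k-[325,240]).T)<47)]
(x,y),ax,_=cv2.fitEllipse(up_pts.astype(np.float32)); print("disc",x,y,ax,len(up_pts))
for a in (-.05,0,.05,.1): print(a,wproj(c,s,pl(48-48*np.cos(a),48*np.sin(a),5))[0])
E
```

```text
disc 322.85760498046875 233.87025451660156 (69.98797607421875, 72.82503509521484) 133
-0.05 [318.97564736 237.03904895]
0 [321.881581   236.09599246]
0.05 [324.8359638  235.29193263]
0.1 [327.83051418 234.62936797]
```

```bash
python3 st.py; python3 -c "
from cell import *
print(sign_off())"
```

```text
19.025 [-12.75  -0.91 143.19] F [-0.12 -0.14 -0.05] Fout -0.004840080721585618 gap 37.46560089291105
the job is handed in; nothing more can be done
None
```

I carried out the whole job and handed it in at 19 s; `sign_off()` gave no verdict.

- **Opening:** I gripped the knob with the tool square to the plate and swivelled the cover to about 1.37 rad. The wrist picture showed the port fully uncovered.
- **Reset:** I pressed the button in 1 mm steps with the shut fingers. The highest reading was about 19 N, and it was held home for about 0.6 s, ending at 8.6 N. A later picture showed it out again.
- **Closing:** I swivelled the cover back until I felt the stop, about 11 N sideways, then let go and backed off 130 mm.

**Last checks:** Fitting the cover's disc in the final wrist picture put the cover at about 0.02 rad from shut, with a 2-pixel disagreement in the other image direction. The wrist force was near zero. By eye, the bottle, spool and wax block stood where they had been; I did not measure their positions.

One move call was refused because of incomplete rows. Nothing moved, and I sent it again.

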